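Make up the car and scooter orders at the parts counter

ROBOT

A 6-joint arm with a two-finger parallel gripper is mounted at the origin on the work surface. World frame = base frame: x ahead of the robot, y to its left, z up, the work surface at z = 0. Lengths are in m, angles in rad, forces in N, time in s.
With the tool pointing down it reaches from about 0.3 to 0.875 m from the base axis. Payload 6.4 kg.
Tool frame: the origin (TCP) lies midway between the tips of the shut fingers; the grasp point (between the pads) lies 19 mm behind it (manip.grip_depth is the distance from the TCP to the grasp point, in m); z points along the fingers, y is the line along which they close (so a half turn about z gives the same grasp; the last joint's range is limited). The gripper opens to 85 mm and grips with 20 to 120 N. Pads are 22 mm wide; open, the fingers measure 114 mm over their backs; the gripper's body (76 mm by 85 mm) begins 54 mm behind the grasp point. The pads swing forward as they close: fully open they stand 13 mm farther back than shut.
Start: joints at [1.096, 0.181, 1.607, -0, 1.354, -0.206], TCP at [0.153, 0.554, 0.231] pointing down, gripper open.
Joint ranges: [-2.99, 2.99], [-0.89, 2.07], [0.3, 2.58], [-1.14, 4.28], [0, 2.63], [-3.12, 3.12]. Speed limits (rad/s): [2.57, 2.57, 3.01, 3.14, 3.14, 3.14].

INTERFACE

Orientations are given as [roll, pitch, yaw] about the fixed x, y, z axes, in that order (R = Rz(yaw) Ry(pitch) Rx(roll)).
In Python, from cell import manip, cams, job gives the robot as it stands.
- The arm moves only by the tool send_rows, never from a script. Its argument "increments" is one flat list of numbers, 7 for each row, row after row: the turn, a rotation vector about the tool's x, y, z in rad, then the shift along the tool's x, y, z in cm, then the closure, from 0 (fully open) to 1 (shut). A call has 1 to 10 rows; each row shifts and turns the commanded pose from where the row before left it, along the tool's axes as they then stand; what a row does not reach is not made up. A row lasts 1/10 s, in which the tool goes at most 50 mm and 8.59 degrees, less where a joint would pass 70% of its speed; a pose out of reach is approached as far as the arm can. A call is refused whole if a number of a shift passes 5 or a number of a turn 0.15, either way. A call with a gripper value outside its range is refused whole. The fingers move at their own pace and stop on an object; "newtons" is the grip in N (left out, the last holds). Time passes only in rows, so rows that do not move let the fingers close. It gives the time, the measured TCP pose, the force, the opening and the grip force at its end, in the units of the state.
- manip.sense(): the state, without advancing time (a new reading comes with each control period).
- cams.get_image(name): name is "scene" or "top" or "wrist"; returns a dict with "frame" (420x560x3 uint8, red, green, blue), "depth" (420x560 float32, m along the optical axis (not along the pixel's ray), 0 where there is no reading), "camera_matrix" (3x3 intrinsics, pixels), "rvec" (rotation vector, rad) and "tvec" (3), from world to camera coordinates, as OpenCV has them; the wrist camera has in their place "T_tool_cam" (4x4, takes a point from camera to tool coordinates, whose origin is the TCP and whose axes are the flange's). Camera axes: x right, y down, z forward; pixel columns grow to the right and rows downward; lengths in m; the calibration is good to about 2 mm. A picture is of the moment at which its call begins: read the wrist's pose just before it.
- job.finish_job(): hands the job in; it is judged then, once.
The state is a dict: "clock": time; "q": joint angles; "dq": joint speeds; "joint_torque": joint torques, N m; "ee_pos": TCP position; "ee_rot": TCP orientation; "ft_force": force on the tool from outside, world axes, zero at the start; "ft_torque": the same for the moment, N m; "finger_gap": finger opening in m; "grasp_force": force on a finger pad.
Only numpy, scipy, OpenCV 4.12 (cv2) and the standard library are available. Lean on these libraries where they do the work, as an engineer would, in place of code of your own. Each camera call takes 0.05 s, during which the arm holds its last target. There are 200 camera calls.

TASK

Make up the two customer orders on the parts counter: the car order in the blue tray gets the white oil filter and the large dark brake-pad set; the scooter order in the red tray gets the small black oil filter, the small brass-coloured brake-pad set and the yellow bottle of brake fluid. Lay each pad set flat in its tray's long bay and stand the filters and the bottle upright in the square bays, one to a bay, whichever bay you like. Leave the orange filter, the wheel bearing and the mug where they are, and do not knock anything over.

Things in the scene. Friction and masses are not known exactly. Their poses are not given: they have to be found in the camera images.
- white_filter_center (a point): White spin-on oil filter, a can standing upright on the counter with its seam down and fluted, slightly domed end up, diameter 66, height 86 mm. Point: its centre, half-way up (43.0 mm above its underside); z up along its axis. About 320 g.
- black_filter_center (a point): Small black spin-on oil filter, a can standing upright on the counter with its seam down and fluted, slightly domed end up, diameter 52, height 75 mm. Point: its centre, half-way up (37.5 mm above its underside); z up along its axis. About 200 g.
- car_pads_center (a point): Large brake-pad set for a car: two pads face to face held by a white paper band round the middle; dark steel plates and black linings. A flat pack 96 long (its x), 46 wide (its y, 47.6 over the band), 30 high, lying flat. Point: its centre, half-way up; x along its length, z up. Grasp it across its width at the band. About 450 g. Sizes in mm.
- scooter_pads_center (a point): Small brake-pad set for a scooter: two pads face to face held by a white paper band round the middle; brass-coloured plates and reddish-brown linings. A flat pack 64 long (its x), 40 wide (its y, 41.6 over the band), 24 high, lying flat. Point: its centre, half-way up; x along its length, z up. Grasp it across its width at the band. About 160 g. Sizes in mm.
- fluid_bottle_center (a point): Yellow brake-fluid bottle with black screw cap and blank white label, closed, standing upright; the round body is 58 mm in diameter up to 70 mm above its underside, then slopes in to the cap, 30 mm in diameter; 100 mm high in all. Point: on its axis, half-way up (50 mm above its underside); z up. About 250 g.
- blue_tray: Blue plastic kit tray, fixed, 177 (its x) by 211 (its y) mm. Floor and walls 3 thick, all walls and dividers 18 high. A long bay, 171 (x) by 118 (y) inside, centred at x 0, y -43; two square bays, 84 by 84 inside, centred at x -43.5 and +43.5, y +60.5. Origin: centre of the underside, on the counter, z up. Stands left or right, turned by up to 0.3 rad.
- red_tray: Red plastic kit tray, fixed, 177 (its x) by 211 (its y) mm. Floor and walls 3 thick, all walls and dividers 18 high. A long bay, 171 (x) by 118 (y) inside, centred at x 0, y -43; two square bays, 84 by 84 inside, centred at x -43.5 and +43.5, y +60.5. Origin: centre of the underside, on the counter, z up. Stands left or right, turned by up to 0.3 rad.
- orange_filter_center (a point): Orange spin-on oil filter, a can standing upright on the counter with its seam down and fluted, slightly domed end up, diameter 66, height 86 mm. Point: its centre, half-way up (43.0 mm above its underside); z up along its axis. Belongs to neither order; stays where it is.
- wheel_bearing_center (a point): Steel wheel bearing, a ring 64 mm in diameter and 36 mm high, lying flat on the counter behind the trays. Point: its centre, half-way up. Stays where it is.
- mug: White mug, 80 mm in diameter and 90 mm high, standing on the counter behind the trays. Origin: centre of its underside. Stays where it is.

How it is judged:
By the outcome, as a careful person would: the job done as asked, in the order asked, and still so for the second after the job is handed in, with the robot touching nothing.
It also fails if it takes over 131 s, if anything falls off the work surface, if the arm or the gripper's body presses on something with over 40 N, if the wrist force passes 120 N, or if a joint passes its speed limit or range.

## Working session

There is one attempt and no reset: what is moved stays moved. The work goes in short steps, Python scripts to look and compute and a tool call to move; the robot and the scene stay as the last step left them, time stands still between calls to the robot, and variables do not carry over. Pictures are saved under pics/ and viewed, at most 14 in all, crops included, and the job is handed in when it is done.

Besides the shell and the picture viewer there is one more tool, called after "Call:" as name(argument=value, ...) on one line, values as JSON. send_rows: Moves the arm, as the interface text tells. Its arguments: {"type":"object","properties":{"increments":{"type":"array"},"newtons":{"type":"number"}},"required":["increments"]}

```bash
ls; mkdir -p pics; cat > h.py <<'E'
import numpy as np,cv2
from cell import manip,cams,job
from scipy.spatial.transform import Rotation as R
def grab(n):
    s=manip.sense(); d=cams.get_image(n)
    if n=='wrist':
        T=np.eye(4);T[:3,:3]=R.from_euler('xyz',s['ee_rot']).as_matrix();T[:3,3]=s['ee_pos']
        d['Twc']=T@d['T_tool_cam']
    else:
        T=np.eye(4);T[:3,:3]=cv2.Rodrigues(np.array(d['rvec'],float))[0];T[:3,3]=np.ravel(d['tvec'])
        d['Twc']=np.linalg.inv(T)
    return d
def cloud(d):
    z=d['depth'];v,u=np.indices(z.shape);K=d['camera_matrix']
    P=np.stack([(u-K[0,2])/K[0,0]*z,(v-K[1,2])/K[1,1]*z,z],-1)
    return P@d['Twc'][:3,:3].T+d['Twc'][:3,3]
def ray(d,u,v,h):
    K=d['camera_matrix'];r=d['Twc'][:3,:3]@np.array([(u-K[0,2])/K[0,0],(v-K[1,2])/K[1,1],1])
    o=d['Twc'][:3,3];return o+r*(h-o[2])/r[2]
E
python3 - <<'E'
from h import *
print(manip.sense())
for n in ('top','scene'):
    d=grab(n);cv2.imwrite(f'pics/{n}0.png',d['frame'][...,::-1])
    np.savez(f'{n}0.npz',**{k:np.array(v) for k,v in d.items()})
    print(n,d['Twc'][:3,3],d['camera_matrix'])
E
```

```text
pics
{'clock': 0.0, 'q': array([ 1.09573301e+00,  1.81551120e-01,  1.60801839e+00, -3.52413498e-05,
        1.35379364e+00, -2.06275392e-01]), 'dq': array([-1.68502683e-03, -1.58076479e-04, -5.85165373e-05,  3.88449114e-04,
       -1.49748151e-04, -6.68786254e-04]), 'joint_torque': array([-2.75745013e-03, -4.44861460e+01, -3.51339483e+01, -4.80669351e-04,
        8.90398223e-03, -2.72729875e-05]), 'ee_pos': array([0.15241789, 0.55385141, 0.23037347]), 'ee_rot': array([-3.13985265e+00, -3.28952306e-04,  2.87281206e+00]), 'ft_force': array([ 0.82063351,  0.31445824, -0.30072646]), 'ft_torque': array([0.01499951, 0.03361392, 0.00991373]), 'grasp_force': 0.0, 'finger_gap': 0.08530110757822419}
top [0.34501923 0.01198976 1.22904007] [[468.00748705   0.         279.4843393 ]
 [  0.         468.00748705 215.51583047]
 [  0.           0.           1.        ]]
scene [0.92483485 0.41771623 0.87892803] [[386.18863639   0.         284.26470291]
 [  0.         386.18863639 212.09163338]
 [  0.           0.           1.        ]]
```

View pics/top0.png

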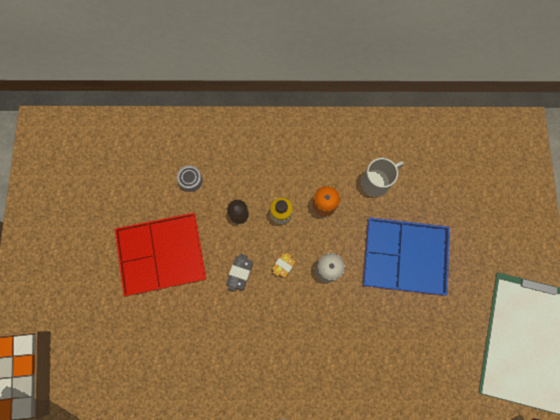

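View pics/scene0.png

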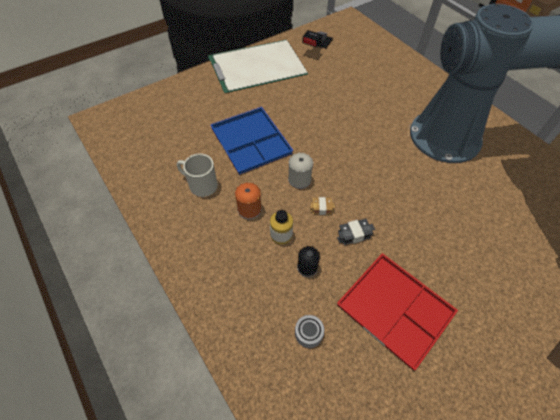

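The top view shows the red tray at (160,255), the blue at (407,257), black filter (238,211), bottle (281,209), orange filter (327,199), white filter (331,267), car pads (239,272), scooter pads (284,265), bearing (189,178) and mug (378,177). The scene view agrees with this.

```bash
python3 - <<'E'
from h import *
d=dict(np.load('top0.npz',allow_pickle=True));P=cloud(d);ok=d['depth']>0
print(np.round(d['Twc'],3)); print('zero depth',(~ok).sum(), 'counter z',np.median(P[220:290,210:350,2]), P[300:400:30,280])
f=d['frame'];hsv=cv2.cvtColor(f,cv2.COLOR_RGB2HSV)
# objects by height within working area
for n,(u,v),lo in [('white',(331,267),.08),('black',(238,211),.07),('orange',(327,199),.08),('bottle',(281,207),.092),('bearing',(189,178),.028),('mug',(378,177),.08),('car',(239,272),.02),('scoot',(284,265),.015)]:
    S=np.zeros(ok.shape,bool);S[v-26:v+27,u-26:u+27]=1
    m=S&ok&(P[...,2]>lo*.93)
    k,l,st,c=cv2.connectedComponentsWithStats(m.astype(np.uint8));i=1+np.argmax(st[1:,4])
    q=P[l==i];x,y=q[:,0],q[:,1]
    r=cv2.minAreaRect((q[:,:2]*1000).astype(np.float32))
    print(n,len(q),'mid',np.round([(x.min()+x.max())/2,(y.min()+y.max())/2],3),'top',round(np.percentile(q[:,2],90),3),'rect',np.round(r[0]),np.round(r[1]),round(r[2],1))
for n,m in [('red',((hsv[...,0]<6)|(hsv[...,0]>174))&(hsv[...,1]>180)),('blue',(hsv[...,0]>100)&(hsv[...,0]<130)&(hsv[...,1]>120))]:
    m=m.astype(np.uint8);m[330:]=0;k,l,st,c=cv2.connectedComponentsWithStats(m);i=1+np.argmax(st[1:,4])
    cs=cv2.findContours((l==i).astype(np.uint8),0,1)[0];cn=max(cs,key=cv2.contourArea)[:,0]
    Q=np.array([ray(d,u,v,.018)[:2] for u,v in cn])*1000
    r=cv2.minAreaRect(Q.astype(np.float32));print(n,r,np.round(cv2.boxPoints(r)))
E
```

```text
[[-0.000e+00 -9.750e-01  2.240e-01  3.450e-01]
 [-1.000e+00 -1.000e-03 -5.000e-03  1.200e-02]
 [ 5.000e-03 -2.240e-01 -9.750e-01  1.229e+00]
 [ 0.000e+00  0.000e+00  0.000e+00  1.000e+00]]
zero depth 965 counter z 0.00042642315700724964 [[ 4.02866780e-01  4.64055192e-03  2.89464611e-05]
 [ 3.27450107e-01  4.66703617e-03 -1.11549747e-03]
 [ 2.54263820e-01  4.71630240e-03  1.72847235e-03]
 [ 1.83150472e-01  4.75350894e-03  2.70227873e-03]]
white 553 mid [ 0.482 -0.121] top 0.088 rect [ 482. -121.] [65. 64.] 88.2
black 292 mid [0.63  0.115] top 0.076 rect [630. 115.] [49. 49.] 14.7
orange 494 mid [ 0.656 -0.114] top 0.087 rect [ 656. -114.] [64. 64.] 2.0
bottle 124 mid [0.63  0.003] top 0.102 rect [630.   2.] [29. 28.] 16.7
bearing 444 mid [0.725 0.248] top 0.037 rect [725. 248.] [61. 63.] 89.4
mug 279 mid [ 0.72  -0.264] top 0.091 rect [ 719. -262.] [92. 79.] 83.1
car 611 mid [0.474 0.109] top 0.033 rect [472. 109.] [48. 95.] 72.2
scoot 345 mid [ 0.492 -0.004] top 0.027 rect [491.  -4.] [41. 64.] 55.3
red ((522.2470703125, 318.4914245605469), (179.85679626464844, 213.0939483642578), 11.682311058044434) [[413. 405.]
 [456. 196.]
 [632. 232.]
 [589. 441.]]
blue ((516.5010375976562, -326.2351989746094), (213.4520721435547, 179.52113342285156), 83.27201843261719) [[ 415. -422.]
 [ 593. -443.]
 [ 618. -231.]
 [ 440. -210.]]
```

Call:
send_rows(increments=[0,0,0,-2.5,-2.8,0,0,0,0,0,-2.5,-2.8,0,0,0,0,0,-2.5,-2.8,0,0,0,0,0,-2.5,-2.8,0,0,0,0,0,-2.5,-2.8,0,0,0,0,0,-2.5,-2.8,0,0,0,0,0,-2.5,-2.8,0,0,0,0,0,-2.5,-2.8,0,0,0,0,0,-2.5,-2.8,0,0,0,0,0,-2.5,-2.8,0,0], newtons=50)

```text
clock: 1.1
ee_pos: [0.3195, 0.2166, 0.2311]
ee_rot: [-3.142, 0.0, 2.873]
ft_force: [0.6, 0.2, 0.4]
finger_gap: 0.0853
grasp_force: 0.0
```

Call:
send_rows(increments=[0,0,0,-2.5,-2.8,0,0,0,0,0,-2.5,-2.8,0,0,0,0,0,-2.5,-2.8,0,0,0,0,0,-2.5,-2.8,0,0,0,0,0,-2.5,-2.8,0,0,0,0,0,-2.5,-2.8,0,0,0,0,0,-2.5,-2.8,0,0,0,0,0,-2.5,-2.8,0,0,0,0,0,-2.5,-2.8,0,0,0,0,0,-2.5,-2.8,0,0])

```text
clock: 2.1
ee_pos: [0.4862, -0.1197, 0.2309]
ee_rot: [3.141, -0.001, 2.872]
ft_force: [0.6, 0.0, 0.4]
finger_gap: 0.0852
grasp_force: 0.0
```

```bash
cat >> h.py <<'E'
def go(x,y,z,closedeg=None):
    "delta (cm) in tool axes to target (mm); closedeg: wanted world angle of the closing line"
    s=manip.sense();M=R.from_euler('xyz',s['ee_rot']).as_matrix();yaw=s['ee_rot'][2]
    yw=M[:,1];a=np.degrees(np.arctan2(yw[1],yw[0]));out=''
    if closedeg is not None:
        t=(closedeg-a+90)%180-90;out=f' turn world {t:.1f}deg = tool-z {-np.radians(t):.3f} rad (after shift)'
    dl=M.T@(np.array([x,y,z])/1000-s['ee_pos'])*100
    print('t',round(s['clock'],1),'pos',np.round(s['ee_pos']*1000,1),'rot',np.round(s['ee_rot'],3),'close',round(a,1),'q6',round(s['q'][5],2),'| delta cm',np.round(dl,2),out)
E
python3 - <<'E'
from h import *
go(482,-121,200)
d=grab('wrist');cv2.imwrite('pics/w1.png',d['frame'][...,::-1])
print(np.round(d['T_tool_cam'],3)); P=cloud(d)
m=(d['depth']>0)&(P[...,2]>.07)&(P[...,2]<.1)&(np.hypot(P[...,0]-.482,P[...,1]+.121)<.06)
q=P[m];print(len(q),q.min(0),q.max(0),(q.min(0)+q.max(0))/2)
E
```

```text
t 2.1 pos [ 486.2 -119.7  230.9] rot [ 3.141e+00 -1.000e-03  2.872e+00] close 74.6 q6 -1.78 | delta cm [ 0.37 -0.24  3.09] 
[[-0.001 -0.962 -0.271  0.068]
 [ 1.    -0.001  0.     0.   ]
 [-0.    -0.271  0.962 -0.143]
 [ 0.     0.     0.     1.   ]]
3153 [ 0.44965892 -0.15225213  0.07055811] [ 0.51571559 -0.08551484  0.08790082] [ 0.48268726 -0.11888348  0.07922946]
```

Call:
send_rows(increments=[0,0,0,0.35,-0.1,3,0,0,0,0,0,0,3,0,0,0,0,0,0,3,0,0,0,0,0,0,3,0,0,0,0,0,0,3,0,0,0,0,0,0,2,0,0,0,0,0,0,1.5,0,0,0,0,0,0,0.6,0,0,0,0,0,0,0,0,0,0,0,0,0,0,1])

```text
clock: 3.15
ee_pos: [0.4828, -0.1185, 0.0409]
ee_rot: [-3.141, 0.001, 2.873]
ft_force: [0.0, -1.1, 0.0]
finger_gap: 0.0731
grasp_force: 0.0
```

Call:
send_rows(increments=[0,0,0,0,0,0,1,0,0,0,0,0,0,1,0,0,0,0,0,0,1,0,0,0,0,0,0,1,0,0,0,0,0,0,1,0,0,0,0,0,0,1])

```text
clock: 3.75
ee_pos: [0.4833, -0.1188, 0.0416]
ee_rot: [-3.141, 0.002, 2.873]
ft_force: [-1.6, 0.3, 6.8]
finger_gap: 0.0644
grasp_force: 56.7
```

Call:
send_rows(increments=[0,0,0,0,0,-1,1,0,0,0,0,0,-2,1,0,0,0,0,0,-2,1,0,0,0,-0.7,-2.75,-1,1,0,0,0,-0.7,-2.75,0,1,0,0,0,-0.7,-2.75,0,1,0,0,0,-0.7,-2.75,0,1,0,0,0,-0.7,-2.75,0,1,0,0,0,0,0,0,1,0,0,0,0,0,0,1])

```text
clock: 4.75
ee_pos: [0.4791, -0.2603, 0.1002]
ee_rot: [3.141, -0.001, 2.871]
ft_force: [0.0, -0.1, -4.0]
finger_gap: 0.0648
grasp_force: 57.1
```

```bash
python3 - <<'E'
from h import *
go(480.4,-261,46)
d=grab('wrist');cv2.imwrite('pics/w2.png',d['frame'][...,::-1])
E
```

```text
t 4.8 pos [ 479.1 -260.3  100.2] rot [ 3.141e+00 -1.000e-03  2.871e+00] close 74.5 q6 -2.02 | delta cm [-0.15 -0.04  5.42]
```

View pics/w2.png

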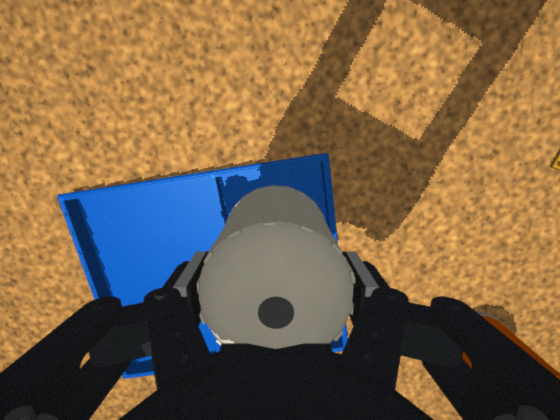

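The white filter (277,290) is held upright over the near square bay of the blue tray.

Call:
send_rows(increments=[0,0,0,-0.1,0,2,1,0,0,0,0,0,1.5,1,0,0,0,0,0,1,1,0,0,0,0,0,0.6,1,0,0,0,0,0,0.3,1,0,0,0,0,0,0,1,0,0,0,0,0,0,0,0,0,0,0,0,0,0,0,0,0,0,0,0,0,0,0,0,0,0,0,0])

```text
clock: 5.8
ee_pos: [0.481, -0.2609, 0.047]
ee_rot: [-3.141, 0.001, 2.873]
ft_force: [-0.1, -0.5, 0.2]
finger_gap: 0.0856
grasp_force: 0.0
```

Call:
send_rows(increments=[0,0,0,0,0,0,0,0,0,0,0,0,-1,0,0,0,0,0,0,-3,0,0,0,0,0,0,-4,0,0,0,0,0,0,-4,0,0,0,0,0,0,-4,0])

```text
clock: 6.4
ee_pos: [0.4804, -0.2603, 0.2086]
ee_rot: [-3.141, 0.0, 2.873]
ft_force: [0.1, 0.0, -0.5]
finger_gap: 0.0851
grasp_force: 0.0
```

```bash
python3 - <<'E'
from h import *
go(473,109,200,72.2)
E
```

```text
t 6.4 pos [ 480.4 -260.3  208.6] rot [-3.141  0.     2.873] close 74.6 q6 -2.02 | delta cm [10.52 35.41  0.85]  turn world -2.4deg = tool-z 0.042 rad (after shift)
```

Call:
send_rows(increments=[0,0,0,1.05,3.55,0,0,0,0,0,1.05,3.55,0,0,0,0,0,1.05,3.55,0,0,0,0,0,1.05,3.55,0,0,0,0,0,1.05,3.55,0,0,0,0,0,1.05,3.55,0,0,0,0,0,1.05,3.55,0,0,0,0,0,1.05,3.55,0,0,0,0,0,1.05,3.55,0,0,0,0,0.04,1.05,3.55,0,0])

```text
clock: 7.4
ee_pos: [0.4735, 0.1112, 0.2073]
ee_rot: [3.141, 0.001, 2.832]
ft_force: [0.3, -1.0, 1.3]
finger_gap: 0.0853
grasp_force: 0.0
```

```bash
cat >> h.py <<'E'
def pads(x,y,h,pic):
    d=grab('wrist');P=cloud(d);cv2.imwrite(pic,d['frame'][...,::-1])
    m=(d['depth']>0)&(P[...,2]>h*.7)&(P[...,2]<h*1.3)&(np.hypot(P[...,0]-x/1e3,P[...,1]-y/1e3)<.07)
    r=cv2.minAreaRect((P[m][:,:2]*1000).astype(np.float32));print(m.sum(),r,'top',np.percentile(P[m][:,2],90))
    if r[1][0]>r[1][1]: a=r[2]+90
    else: a=r[2]
    return r[0],a
E
python3 - <<'E'
from h import *
c,a=pads(473,109,30,'pics/w3.png')
go(c[0],c[1],3,a)
E
```

```text
Traceback (most recent call last):
  File "h.py", line 31, in pads
    r=cv2.minAreaRect((P[m][:,:2]*1000).astype(np.float32));print(m.sum(),r,'top',np.percentile(P[m][:,2],90))
                                                                                  ~~~~~~~~~~~~~^^^^^^^^^^^^^^
IndexError: index -1 is out of bounds for axis 0 with size 0
```

View pics/w3.png

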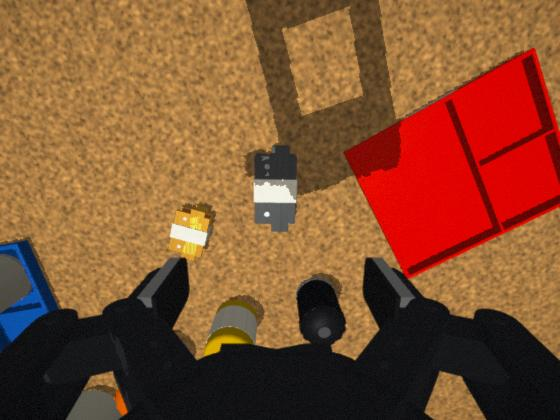

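The car pads at (275,190) are nearly aligned between the fingers. Height units in my filter were wrong; fixing.

```bash
sed -i "s/P\[...,2\]>h\*.7)&(P\[...,2\]<h\*1.3)/P[...,2]>h*.7e-3)\&(P[...,2]<h*1.3e-3)/" h.py
python3 - <<'E'
from h import *
c,a=pads(473,109,30,'pics/w3.png')
go(c[0],c[1],3,a)
E
```

```text
3108 ((472.7292785644531, 111.06441497802734), (47.70804977416992, 95.80359649658203), 71.87726593017578) top 0.031328680411991015
t 7.5 pos [473.1 113.3 207.1] rot [3.14  0.    2.837] close 72.5 q6 -1.28 | delta cm [-0.03 -0.26 20.41]  turn world -0.6deg = tool-z 0.011 rad (after shift)
```

Call:
send_rows(increments=[0,0,0.01,0,-0.25,3,0,0,0,0,0,0,3,0,0,0,0,0,0,3,0,0,0,0,0,0,3,0,0,0,0,0,0,3,0,0,0,0,0,0,2,0,0,0,0,0,0,1.5,0,0,0,0,0,0,1,0,0,0,0,0,0,0.7,0,0,0,0,0,0,0,0], newtons=70)

```text
clock: 8.5
ee_pos: [0.4726, 0.107, 0.004]
ee_rot: [-3.141, -0.001, 2.823]
ft_force: [-0.7, -0.2, -0.2]
finger_gap: 0.0855
grasp_force: 0.0
```

```bash
python3 - <<'E'
from h import *
go(472.7,110.8,4,71.9);s=manip.sense();print(s['ft_force'],s['finger_gap'])
E
```

```text
t 8.5 pos [472.6 107.    4. ] rot [-3.141e+00 -1.000e-03  2.823e+00] close 71.7 q6 -1.27 | delta cm [ 0.11  0.36 -0.  ]  turn world 0.2deg = tool-z -0.003 rad (after shift)
[-0.68924818 -0.21079674 -0.15765686] 0.08554680933732892
```

Call:
send_rows(increments=[0,0,0,0.1,0.35,0,0,0,0,0,0,0,0,1,0,0,0,0,0,0,1,0,0,0,0,0,0,1,0,0,0,0,0,0,1,0,0,0,0,0,0,1,0,0,0,0,0,0,1,0,0,0,0,0,0,1,0,0,0,0,0,0,1,0,0,0,0,0,0,1])

```text
clock: 9.5
ee_pos: [0.4736, 0.111, 0.0051]
ee_rot: [3.141, 0.001, 2.823]
ft_force: [-0.9, 0.6, 5.9]
finger_gap: 0.0464
grasp_force: 73.3
```

```bash
python3 - <<'E'
from h import *
go(511.5,-369,184,83.3);s=manip.sense();print(s['ft_force'],s['finger_gap'])
E
```

```text
t 9.5 pos [473.6 111.    5.1] rot [3.141e+00 1.000e-03 2.823e+00] close 71.8 q6 -1.27 | delta cm [-18.65 -44.39 -17.88]  turn world 11.5deg = tool-z -0.202 rad (after shift)
[-0.90013829  0.5541399   5.88136009] 0.046419299576318775
```

Call:
send_rows(increments=[0,0,0,0,0,-1,1,0,0,0,0,0,-2.5,1,0,0,0,0,0,-3,1,0,0,0,0,0,-3,1,0,0,0,0,0,-3,1,0,0,0,0,0,-3,1,0,0,0,-1.25,-2.95,-1.5,1,0,0,0,-1.25,-2.95,0,1,0,0,0,-1.25,-2.95,0,1,0,0,0,-1.25,-2.95,0,1])

```text
clock: 10.5
ee_pos: [0.4829, -0.0177, 0.1747]
ee_rot: [-3.142, -0.0, 2.823]
ft_force: [0.9, -0.3, -3.9]
finger_gap: 0.0461
grasp_force: 73.1
```

Call:
send_rows(increments=[0,0,0,-1.25,-2.95,0,1,0,0,0,-1.25,-2.95,0,1,0,0,0,-1.25,-2.95,0,1,0,0,0,-1.25,-2.95,0,1,0,0,0,-1.25,-2.95,0,1,0,0,0,-1.25,-2.95,0,1,0,0,0,-1.25,-2.95,0,1,0,0,0,-1.25,-2.95,0,1,0,0,0,-1.25,-2.95,0,1,0,0,0,-1.25,-2.95,0,1])

```text
clock: 11.5
ee_pos: [0.5092, -0.3369, 0.1741]
ee_rot: [3.141, -0.001, 2.823]
ft_force: [0.5, -0.8, -3.6]
finger_gap: 0.046
grasp_force: 73.0
```

Call:
send_rows(increments=[0,0,0,-1.25,-2.95,0,1,0,0,-0.1,0,0,0,1,0,0,-0.1,0,0,0,1,0,0,0,0,0,0,1,0,0,0,0,0,0,1])

```text
clock: 12.0
ee_pos: [0.512, -0.3676, 0.1741]
ee_rot: [3.141, -0.001, 3.02]
ft_force: [-0.5, 0.3, -4.1]
finger_gap: 0.0464
grasp_force: 73.2
```

```bash
python3 - <<'E'
from h import *
go(511.5,-369,8.5,83.3);s=manip.sense();print(s['ft_force'],s['finger_gap'])
d=grab('wrist');cv2.imwrite('pics/w4.png',d['frame'][...,::-1])
E
```

```text
t 12.0 pos [ 512.  -367.6  174.1] rot [ 3.141e+00 -1.000e-03  3.020e+00] close 83.0 q6 -2.26 | delta cm [ 0.02 -0.16 16.56]  turn world 0.3deg = tool-z -0.004 rad (after shift)
[-0.45371974  0.27002797 -4.11268039] 0.04637978593612526
```

View pics/w4.png

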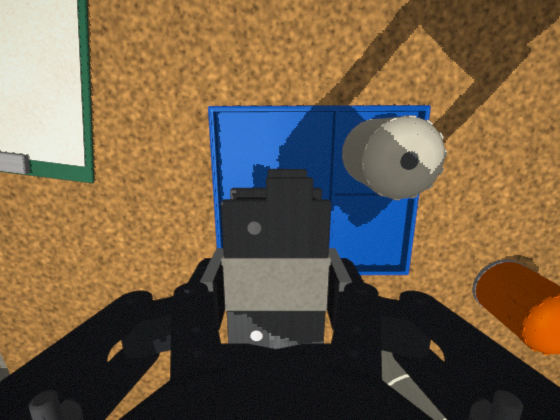

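The pads are held parallel over the blue long bay, around (275,270). The white filter stands upright in its bay at (390,155).

Call:
send_rows(increments=[0,0,0,0,-0.15,3,1,0,0,0,0,0,3,1,0,0,0,0,0,3,1,0,0,0,0,0,3,1,0,0,0,0,0,2,1,0,0,0,0,0,1.3,1,0,0,0,0,0,0.7,1,0,0,0,0,0,0.3,1,0,0,0,0,0,0.2,1,0,0,0,0,0,0,1])

```text
clock: 13.05
ee_pos: [0.5127, -0.3701, 0.0102]
ee_rot: [-3.141, 0.001, 3.023]
ft_force: [0.0, 0.5, -4.4]
finger_gap: 0.0464
grasp_force: 73.3
```

Call:
send_rows(increments=[0,0,0,0,0,0,0.2,0,0,0,0,0,0,0.2,0,0,0,0,0,0,0.2,0,0,0,0,0,0,0.2,0,0,0,0,0,0,0.2])

```text
clock: 13.55
ee_pos: [0.5123, -0.3697, 0.0095]
ee_rot: [-3.141, 0.0, 3.023]
ft_force: [-1.0, -0.2, -0.4]
finger_gap: 0.0681
grasp_force: 0.0
```

Call:
send_rows(increments=[0,0,0,0,0,-1,0.2,0,0,0,0,0,-3,0.2,0,0,0,0,0,-4,0,0,0,0,0,0,-4,0,0,0,-0.11,0,0,-4,0,0,0,-0.11,0,0,-4,0,0,0,-0.11,0,0,0,0,0,0,0,0,0,0,0], newtons=40)

```text
clock: 14.35
ee_pos: [0.5129, -0.3702, 0.212]
ee_rot: [-3.138, 0.002, -2.929]
ft_force: [0.8, 0.1, -0.4]
finger_gap: 0.0854
grasp_force: 0.0
```

```bash
python3 - <<'E'
from h import *
go(630,115,210,101.7)
E
```

```text
t 14.3 pos [ 512.9 -370.2  212. ] rot [-3.138e+00  2.000e-03 -2.929e+00] close 102.2 q6 -2.6 | delta cm [-21.67  44.96   0.09]  turn world -0.5deg = tool-z 0.008 rad (after shift)
```

Call:
send_rows(increments=[0,0,0,-1.45,3,0,0,0,0,0,-1.45,3,0,0,0,0,0,-1.45,3,0,0,0,0,0,-1.45,3,0,0,0,0,0,-1.45,3,0,0,0,0,0,-1.45,3,0,0,0,0,0,-1.45,3,0,0,0,0,0,-1.45,3,0,0,0,0,0,-1.45,3,0,0,0,0,0,-1.45,3,0,0])

```text
clock: 15.35
ee_pos: [0.5903, -0.0442, 0.208]
ee_rot: [3.14, -0.002, -2.934]
ft_force: [0.1, 0.1, -0.1]
finger_gap: 0.0854
grasp_force: 0.0
```

Call:
send_rows(increments=[0,0,0,-1.45,3,0,0,0,0,0,-1.45,3,0,0,0,0,0,-1.45,3,0,0,0,0,0,-1.45,3,0,0,0,0,0,-1.4,2.9,0,0,0,0,0,0,0,0,0])

```text
clock: 15.95
ee_pos: [0.6295, 0.1188, 0.2078]
ee_rot: [3.14, -0.002, -2.93]
ft_force: [0.2, -0.8, -0.4]
finger_gap: 0.0855
grasp_force: 0.0
```

```bash
cat >> h.py <<'E'
def can(x,y,lo,hi,rad=.05,pic=None):
    d=grab('wrist');P=cloud(d)
    if pic: cv2.imwrite(pic,d['frame'][...,::-1])
    m=(d['depth']>0)&(P[...,2]>lo/1e3)&(P[...,2]<hi/1e3)&(np.hypot(P[...,0]-x/1e3,P[...,1]-y/1e3)<rad)
    (c,r)=cv2.minEnclosingCircle((P[m][:,:2]*1000).astype(np.float32));print(m.sum(),'circle',np.round(c,1),round(r,1));return c
E
python3 - <<'E'
from h import *
c=can(630,115,64,80)
go(*c,32,101.7)
E
```

```text
2074 circle [631.  117.3] 26.7
t 16.0 pos [629.3 116.9 207.8] rot [ 3.141e+00 -3.000e-03 -2.930e+00] close 102.1 q6 -1.78 | delta cm [-2.200e-01 -1.000e-02  1.758e+01]  turn world -0.4deg = tool-z 0.007 rad (after shift)
```

Call:
send_rows(increments=[0,0,0,-0.2,0,3,0,0,0,0,0,0,3,0,0,0,0,0,0,3,0,0,0,0,0,0,3,0,0,0,0,0,0,2.5,0,0,0,0,0,0,1.6,0,0,0,0,0,0,1,0,0,0,0,0,0,0.5,0,0,0,0,0,0,0,0,0,0,0,0,0,0,1])

```text
clock: 17.0
ee_pos: [0.6331, 0.1154, 0.0345]
ee_rot: [-3.141, 0.002, -2.931]
ft_force: [0.3, -0.4, 0.3]
finger_gap: 0.0732
grasp_force: 0.0
```

Call:
send_rows(increments=[0,0,0,0,0,0,1,0,0,0,0,0,0,1,0,0,0,0,0,0,1,0,0,0,0,0,0,1,0,0,0,0,0,0,1,0,0,0,0,0,0,1,0,0,0,0,0,0,1,0,0,0,0,0,0,1])

```text
clock: 17.8
ee_pos: [0.6333, 0.1156, 0.0348]
ee_rot: [-3.141, 0.003, -2.93]
ft_force: [-0.1, 1.4, 7.1]
finger_gap: 0.0509
grasp_force: 42.3
```

```bash
python3 - <<'E'
from h import *
go(552.5,386,38,101.7)
go(467,368,38,101.7)
E
```

```text
t 17.8 pos [633.3 115.6  34.8] rot [-3.141e+00  3.000e-03 -2.930e+00] close 102.1 q6 -1.79 | delta cm [ 2.23 28.13 -0.34]  turn world -0.4deg = tool-z 0.007 rad (after shift)
t 17.8 pos [633.3 115.6  34.8] rot [-3.141e+00  3.000e-03 -2.930e+00] close 102.1 q6 -1.79 | delta cm [10.97 28.17 -0.36]  turn world -0.4deg = tool-z 0.007 rad (after shift)
```

Call:
send_rows(increments=[0,0,0,0,0,-1,1,0,0,0,0,0,-2.5,1,0,0,0,0,0,-3,1,0,0,0,0.2,2.8,-1.5,1,0,0,0,0.25,2.8,0,1,0,0,0,0.2,2.8,0,1,0,0,0,0.25,2.8,0,1,0,0,0,0.2,2.8,0,1,0,0,0,0.2,2.8,0,1,0,0,0,0.25,2.8,0,1])

```text
clock: 18.8
ee_pos: [0.5751, 0.3047, 0.1133]
ee_rot: [-3.141, -0.001, -2.93]
ft_force: [0.2, 0.1, -1.7]
finger_gap: 0.0507
grasp_force: 42.3
```

Call:
send_rows(increments=[0,0,0,0.2,2.8,0,1,0,0,0,0.25,2.8,0,1,0,0,0,0.2,2.85,0,1,0,0,0,0,0,0,1,0,0,0,0,0,0,1])

```text
clock: 19.3
ee_pos: [0.5512, 0.3853, 0.1131]
ee_rot: [-3.141, -0.001, -2.929]
ft_force: [-0.2, -0.8, -2.0]
finger_gap: 0.0512
grasp_force: 42.4
```

```bash
python3 - <<'E'
from h import *
go(552.5,386,39.3,101.7)
d=grab('wrist');cv2.imwrite('pics/w5.png',d['frame'][...,::-1])
E
```

```text
t 19.3 pos [551.2 385.3 113.1] rot [-3.141e+00 -1.000e-03 -2.929e+00] close 102.2 q6 -1.35 | delta cm [-0.15  0.04  7.38]  turn world -0.5deg = tool-z 0.009 rad (after shift)
```

View pics/w5.png

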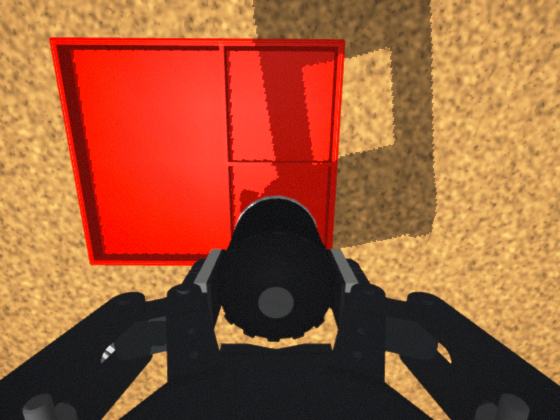

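The black filter (275,270) is held over the far square bay of the red tray.

Call:
send_rows(increments=[0,0,0,-0.1,0,2.5,1,0,0,0,0,0,2.3,1,0,0,0,0,0,1.5,1,0,0,0,0,0,0.7,1,0,0,0,0,0,0.3,1,0,0,0,0,0,0,1,0,0,0,0,0,0,0,0,0,0,0,0,0,0,0,0,0,0,0,0,0,0,0,0,0,0,0,0])

```text
clock: 20.35
ee_pos: [0.5532, 0.3855, 0.041]
ee_rot: [3.141, 0.001, -2.93]
ft_force: [1.1, -0.3, 0.1]
finger_gap: 0.0854
grasp_force: 0.0
```

Call:
send_rows(increments=[0,0,0,0,0,0,0,0,0,0,0,0,-1,0,0,0,0,0,0,-3,0,0,0,0,0,0,-4,0,0,0,0,0,0,-4,0,0,0,0,0,0,-4,0,0,0,0,0,0,-1,0])

```text
clock: 21.05
ee_pos: [0.5555, 0.3866, 0.2178]
ee_rot: [3.139, 0.01, -2.93]
ft_force: [0.6, 0.1, 0.8]
finger_gap: 0.0854
grasp_force: 0.0
```

```bash
python3 - <<'E'
from h import *
go(492,-3,200,55.3)
E
```

```text
t 21.1 pos [555.5 386.6 217.8] rot [ 3.139  0.01  -2.93 ] close 102.1 q6 -1.35 | delta cm [ 14.4  -36.76   1.55]  turn world -46.8deg = tool-z 0.817 rad (after shift)
```

Call:
send_rows(increments=[0,0,0,1.2,-3.05,0,0,0,0,0,1.2,-3.05,0,0,0,0,0,1.2,-3.05,0,0,0,0,0,1.2,-3.05,0,0,0,0,0,1.2,-3.05,0,0,0,0,0,1.2,-3.05,0,0,0,0,0,1.2,-3.05,0,0,0,0,0,1.2,-3.05,0,0,0,0,0,1.2,-3.05,0,0,0,0,0,1.2,-3.05,0,0], newtons=50)

```text
clock: 22.05
ee_pos: [0.4989, 0.0607, 0.2105]
ee_rot: [-3.141, 0.0, -2.93]
ft_force: [0.4, -0.8, 0.8]
finger_gap: 0.0855
grasp_force: 0.0
```

Call:
send_rows(increments=[0,0,0,1.2,-3.05,0,0,0,0,0,1.2,-3.05,0,0,0,0,0.136,0,0,0,0,0,0,0.136,0,0,0,0,0,0,0.136,0,0,0,0,0,0,0.136,0,0,0,0,0,0,0.136,0,0,0,0,0,0,0.136,0,0,0,0,0,0,0,0,0,0,0,0,0,0,0,0,0,0])

```text
clock: 23.05
ee_pos: [0.4887, -0.0028, 0.2104]
ee_rot: [3.142, 0.0, 2.54]
ft_force: [-0.4, -0.1, -0.5]
finger_gap: 0.0852
grasp_force: 0.0
```

```bash
python3 - <<'E'
from h import *
c,a=pads(492,-3,24,'pics/w6.png')
go(*c,2,a)
E
```

```text
1708 ((492.70452880859375, -2.720703125), (41.33216857910156, 63.64364242553711), 55.48440170288086) top 0.025394639261881163
t 23.1 pos [488.7  -2.7 210.4] rot [-3.142  0.     2.54 ] close 55.5 q6 -1.22 | delta cm [-0.33  0.23 20.84]  turn world -0.1deg = tool-z 0.001 rad (after shift)
```

Call:
send_rows(increments=[0,0,0,-0.3,0.2,3,0,0,0,0,0,0,3,0,0,0,0,0,0,3,0,0,0,0,0,0,3,0,0,0,0,0,0,3,0,0,0,0,0,0,2.5,0,0,0,0,0,0,1.5,0,0,0,0,0,0,1,0,0,0,0,0,0,0.7,0,0,0,0,0,0,0,0])

```text
clock: 24.1
ee_pos: [0.4921, -0.0028, 0.0029]
ee_rot: [-3.141, -0.001, 2.538]
ft_force: [-0.5, -0.1, -0.0]
finger_gap: 0.0854
grasp_force: 0.0
```

Call:
send_rows(increments=[0,0,0,0,0,0,1,0,0,0,0,0,0,1,0,0,0,0,0,0,1,0,0,0,0,0,0,1,0,0,0,0,0,0,1,0,0,0,0,0,0,1,0,0,0,0,0,0,1,0,0,0,0,0,0,1,0,0,0,0,0,0,1])

```text
clock: 25.0
ee_pos: [0.4931, -0.003, 0.0043]
ee_rot: [3.141, 0.002, 2.537]
ft_force: [-1.2, 0.5, 6.1]
finger_gap: 0.0405
grasp_force: 51.3
```

```bash
python3 - <<'E'
from h import *
go(531,276,150,101.7)
E
```

```text
t 25.0 pos [493.1  -3.    4.3] rot [3.141e+00 2.000e-03 2.537e+00] close 55.4 q6 -1.21 | delta cm [ 12.73  25.12 -14.58]  turn world 46.3deg = tool-z -0.809 rad (after shift)
```

Held. Lift, carry to the red tray, turn.

Call:
send_rows(increments=[0,0,0,0,0,-1,1,0,0,0,0,0,-2.5,1,0,0,0,0,0,-3,1,0,0,0,0,0,-3,1,0,0,0,0,0,-3,1,0,0,0,1.27,2.5,-1.5,1,0,0,0,1.27,2.5,0,1,0,0,0,1.27,2.5,0,1,0,0,0,1.27,2.5,0,1,0,0,0,1.27,2.5,0,1])

```text
clock: 26.0
ee_pos: [0.5109, 0.1372, 0.1437]
ee_rot: [-3.142, -0.0, 2.537]
ft_force: [0.1, 0.6, -2.0]
finger_gap: 0.0402
grasp_force: 51.1
```

Call:
send_rows(increments=[0,0,0,1.27,2.5,0,1,0,0,0,1.27,2.5,0,1,0,0,0,1.27,2.5,0,1,0,0,0,1.27,2.5,0,1,0,0,0,1.27,2.6,0,1,0,0,-0.135,0,0,0,1,0,0,-0.135,0,0,0,1,0,0,-0.135,0,0,0,1,0,0,-0.135,0,0,0,1,0,0,-0.135,0,0,0,1])

```text
clock: 27.0
ee_pos: [0.5301, 0.2758, 0.1434]
ee_rot: [-3.141, -0.001, -3.066]
ft_force: [0.2, -0.1, -2.7]
finger_gap: 0.0406
grasp_force: 51.3
```

Call:
send_rows(increments=[0,0,-0.135,0,0,0,1,0,0,0,0,0,0,1,0,0,0,0,0,0,1])

```text
clock: 27.3
ee_pos: [0.5304, 0.2758, 0.1434]
ee_rot: [-3.142, -0.0, -2.94]
ft_force: [-0.0, -0.3, -2.0]
finger_gap: 0.0408
grasp_force: 51.3
```

```bash
python3 - <<'E'
from h import *
go(531,276,8,101.7)
d=grab('wrist');cv2.imwrite('pics/w7.png',d['frame'][...,::-1])
E
```

```text
t 27.3 pos [530.4 275.8 143.4] rot [-3.142 -0.    -2.94 ] close 101.6 q6 -1.49 | delta cm [-7.000e-02  1.000e-02  1.354e+01]  turn world 0.1deg = tool-z -0.003 rad (after shift)
```

View pics/w7.png

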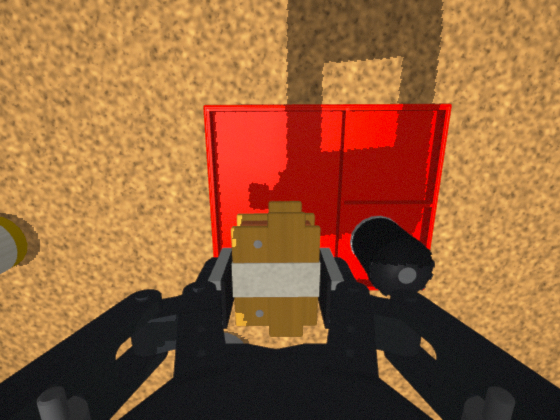

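The scooter pads (275,270) are over the red long bay, and the black filter stands upright in its bay at (390,255). I'll set them down slightly away from it.

Call:
send_rows(increments=[0,0,0,1.5,-0.5,3,1,0,0,0,0,0,3,1,0,0,0,0,0,3,1,0,0,0,0,0,2,1,0,0,0,0,0,1.3,1,0,0,0,0,0,0.7,1,0,0,0,0,0,0.4,1,0,0,0,0,0,0.1,1,0,0,0,0,0,0,1,0,0,0,0,0,0,1])

```text
clock: 28.35
ee_pos: [0.5177, 0.2681, 0.0092]
ee_rot: [3.141, 0.002, -2.936]
ft_force: [0.5, 0.1, -0.6]
finger_gap: 0.0402
grasp_force: 51.3
```

Call:
send_rows(increments=[0,0,0,0,0,0,0.25,0,0,0,0,0,0,0.25,0,0,0,0,0,0,0.25,0,0,0,0,0,0,0.25,0,0,0,0,0,0,0.25,0,0,0,0,0,-2,0.25,0,0,0,0,0,-4,0.25,0,0,0,0,0,-4,0,0,0,0,0,0,-4,0,0,0,0,0,0,-4,0])

```text
clock: 29.35
ee_pos: [0.5167, 0.2678, 0.1899]
ee_rot: [-3.142, -0.0, -2.936]
ft_force: [1.1, 0.1, -0.3]
finger_gap: 0.0857
grasp_force: 0.0
```

```bash
python3 - <<'E'
from h import *
go(630,4,210,101.7)
E
```

```text
t 29.4 pos [516.7 267.8 189.9] rot [-3.142 -0.    -2.936] close 101.8 q6 -1.5 | delta cm [ -5.72 -28.14  -2.01]  turn world -0.1deg = tool-z 0.001 rad (after shift)
```

Call:
send_rows(increments=[0,0,0,-0.57,-2.8,-0.2,0,0,0,0,-0.57,-2.8,-0.2,0,0,0,0,-0.57,-2.8,-0.2,0,0,0,0,-0.57,-2.8,-0.2,0,0,0,0,-0.57,-2.8,-0.2,0,0,0,0,-0.57,-2.8,-0.2,0,0,0,0,-0.57,-2.8,-0.2,0,0,0,0,-0.57,-2.8,-0.2,0,0,0,0,-0.57,-2.8,-0.2,0,0,0,0,-0.57,-2.8,-0.2,0], newtons=40)

```text
clock: 30.35
ee_pos: [0.6301, 0.0043, 0.2083]
ee_rot: [3.141, -0.0, -2.936]
ft_force: [1.3, 0.1, 0.6]
finger_gap: 0.0855
grasp_force: 0.0
```

Call:
send_rows(increments=[0,0,0,0,0,0,0])

```text
clock: 30.45
ee_pos: [0.631, 0.0019, 0.2085]
ee_rot: [-3.14, 0.001, -2.94]
ft_force: [-0.7, 0.6, 1.2]
finger_gap: 0.0853
grasp_force: 0.0
```

```bash
python3 - <<'E'
from h import *
c=can(630,3,92,106,.03)
go(*c,30,101.7)
E
```

```text
867 circle [631.6   3.8] 14.9
t 30.5 pos [630.2   3.8 208.2] rot [-3.142  0.    -2.939] close 101.6 q6 -1.96 | delta cm [-0.13 -0.03 17.82]  turn world 0.1deg = tool-z -0.002 rad (after shift)
```

Call:
send_rows(increments=[0,0,0,-0.1,0,3,0,0,0,0,0,0,3,0,0,0,0,0,0,3,0,0,0,0,0,0,3,0,0,0,0,0,0,2.5,0,0,0,0,0,0,1.6,0,0,0,0,0,0,1,0,0,0,0,0,0,0.4,0,0,0,0,0,0,0,0,0,0,0,0,0,0,1])

```text
clock: 31.5
ee_pos: [0.6318, 0.0055, 0.0346]
ee_rot: [-3.141, 0.002, -2.936]
ft_force: [-0.0, -0.6, 0.2]
finger_gap: 0.0733
grasp_force: 0.0
```

Call:
send_rows(increments=[0,0,0,0,0,0,1,0,0,0,0,0,0,1,0,0,0,0,0,0,1,0,0,0,0,0,0,1,0,0,0,0,0,0,1,0,0,0,0,0,0,1,0,0,0,0,0,0,1,0,0,0,0,0,0,1])

```text
clock: 32.3
ee_pos: [0.6321, 0.0052, 0.0349]
ee_rot: [-3.14, 0.003, -2.937]
ft_force: [0.1, -0.5, 6.6]
finger_gap: 0.0568
grasp_force: 44.0
```

```bash
python3 - <<'E'
from h import *
go(467,368,150,101.7)
E
```

```text
t 32.3 pos [632.1   5.2  34.9] rot [-3.140e+00  3.000e-03 -2.937e+00] close 101.7 q6 -1.95 | delta cm [  8.75  38.87 -11.58]  turn world -0.0deg = tool-z 0.001 rad (after shift)
```

Call:
send_rows(increments=[0,0,0,0,0,-1,1,0,0,0,0,0,-2.5,1,0,0,0,0,0,-3,1,0,0,0,0,0,-3,1,0,0,0,0.6,2.8,-1.5,1,0,0,0,0.65,2.8,-0.5,1,0,0,0,0.6,2.8,0,1,0,0,0,0.65,2.8,0,1,0,0,0,0.6,2.8,0,1,0,0,0,0.65,2.8,0,1])

```text
clock: 33.3
ee_pos: [0.5585, 0.1635, 0.1481]
ee_rot: [3.141, -0.001, -2.936]
ft_force: [0.6, 0.3, -3.1]
finger_gap: 0.0565
grasp_force: 43.7
```

Call:
send_rows(increments=[0,0,0,0.6,2.8,0,1,0,0,0,0.65,2.8,0,1,0,0,0,0.6,2.8,0,1,0,0,0,0.65,2.8,0,1,0,0,0,0.6,2.8,0,1,0,0,0,0.65,2.7,0,1,0,0,0,0.6,2.7,0,1,0,0,0,0.65,2.7,0,1,0,0,0,0,0,0,1,0,0,0,0,0,0,1])

```text
clock: 34.3
ee_pos: [0.465, 0.3688, 0.148]
ee_rot: [-3.141, -0.001, -2.935]
ft_force: [-1.0, -0.7, -3.6]
finger_gap: 0.0566
grasp_force: 44.0
```

```bash
python3 - <<'E'
from h import *
go(467,368,39.3,101.7)
d=grab('wrist');cv2.imwrite('pics/w8.png',d['frame'][...,::-1])
E
```

```text
t 34.3 pos [465.  368.8 148. ] rot [-3.141e+00 -1.000e-03 -2.935e+00] close 101.9 q6 -1.31 | delta cm [-0.2  -0.11 10.87]  turn world -0.2deg = tool-z 0.003 rad (after shift)
```

View pics/w8.png

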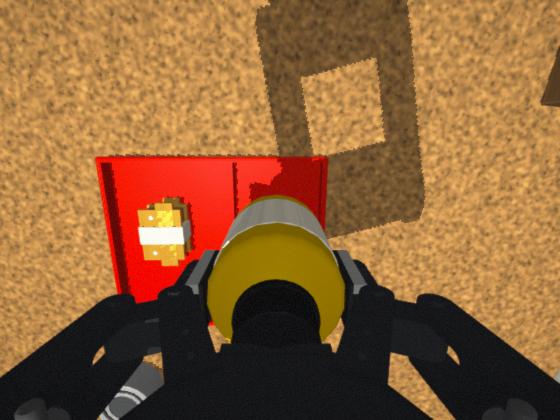

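The bottle is held over the near square bay, and the scooter pads lie flat in the long bay at (163,232).

Call:
send_rows(increments=[0,0,0,-0.15,-0.1,3,1,0,0,0,0,0,3,1,0,0,0,0,0,2.2,1,0,0,0,0,0,1.3,1,0,0,0,0,0,0.8,1,0,0,0,0,0,0.4,1,0,0,0,0,0,0.1,1,0,0,0,0,0,0,1,0,0,0,0,0,0,0,0,0,0,0,0,0,0])

```text
clock: 35.35
ee_pos: [0.4685, 0.3685, 0.0416]
ee_rot: [3.141, 0.002, -2.936]
ft_force: [0.3, -0.1, -0.4]
finger_gap: 0.0821
grasp_force: 0.0
```

Call:
send_rows(increments=[0,0,0,0,0,0,0,0,0,0,0,0,0,0,0,0,0,0,0,0,0,0,0,0,0,0,-1,0,0,0,0,0,0,-3,0,0,0,0,0,0,-4,0,0,0,0,0,0,-4,0,0,0,0,0,0,-4,0,0,0,0,0,0,-4,0,0,0,0,0,0,0,0])

```text
clock: 36.35
ee_pos: [0.4707, 0.3697, 0.2485]
ee_rot: [3.138, 0.012, -2.936]
ft_force: [0.9, 0.2, 0.0]
finger_gap: 0.0854
grasp_force: 0.0
```

```bash
python3 - <<'E'
from h import *
d=grab('top');cv2.imwrite('pics/top1.png',cv2.resize(d['frame'][150:310,100:460,::-1],None,fx=2.2,fy=2.2))
d=grab('scene');cv2.imwrite('pics/scene1.png',d['frame'][...,::-1])
E
```

```text
(no output)
```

View pics/top1.png

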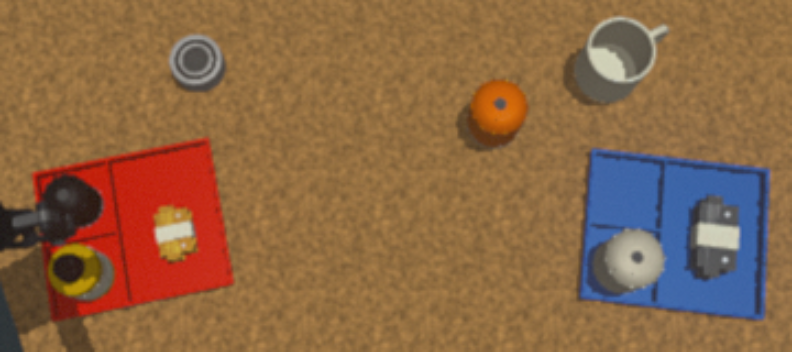

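View pics/scene1.png

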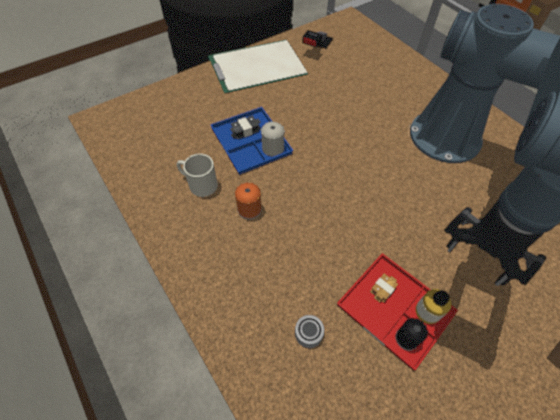

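Both views show all five items in their bays, with the filters and bottle upright and the pads flat. The orange filter, bearing and mug haven't moved, and the gripper is clear.

```bash
python3 -c "
from cell import job
print(job.finish_job())"
```

```text
the job is handed in; nothing more can be done
None
```

Both orders are made up and the job is handed in at about 36 s on the robot clock; the last pictures showed every item in its bay, with the orange filter, bearing and mug left where they were.

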